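Lids back on the stoneware pots

ROBOT

A 6-joint arm with a two-finger parallel gripper is mounted at the origin on a cart in front of the work surface, level with it; the furniture and walls round the work are solid. World frame = base frame: x ahead of the robot, y to its left, z up, the work surface at z = 0. Lengths are in m, angles in rad, forces in N, time in s.
With the tool pointing down it reaches from about 0.375 to 0.9 m from the base axis. Payload 3.1 kg.
Tool frame: the origin (TCP) lies on the centre line of the jaws, within the pads' length; the fingertips stand 14 mm ahead of it and the grasp point (between the pads) lies 5 mm behind it; z points along the fingers, y is the line along which they close (so a half turn about z gives the same grasp; the last joint's range is limited). The gripper opens to 87 mm and grips with 3 to 60 N. Pads are 19 mm wide; open, the fingers measure 117 mm over their backs; the gripper's body (75 mm by 190 mm) begins 51 mm behind the grasp point.
Start: joints at [-1.407, 0.527, 1.433, -0, 1.181, -0.178], TCP at [0.21, -0.589, 0.237] pointing down, gripper open.
Joint ranges: [-3.08, 3.08], [-0.75, 2.2], [0.22, 2.44], [-1.43, 4.57], [0, 2.65], [-2.85, 2.85]. Speed limits (rad/s): [2.79, 2.79, 3.14, 3.14, 3.14, 3.14].

INTERFACE

Orientations are given as a unit quaternion [x, y, z, w].
In Python, from rig import robot gives the robot as it stands.
- The arm moves only by the tool move_arm, never from a script. Its argument "commands" is a list of rows, each an object with "hand": the finger opening in cm, from 0 to 8.7; "travel": the shift along the tool's x, y, z in cm, a list of three; "twist": the turn, a rotation vector about the tool's x, y, z in degrees, a list of three. In form: [{"hand": hand, "travel": [dx, dy, dz], "twist": [wx, wy, wz]}, ...]. A call has 1 to 5 rows; each row shifts and turns the commanded pose from where the row before left it, along the tool's axes as they then stand; what a row does not reach is not made up. A row lasts 1/12 s, in which the tool goes at most 41.7 mm and 7.16 degrees, less where a joint would pass 70% of its speed; a pose out of reach is approached as far as the arm can. A call is refused whole if a number of a shift passes 4.17 or a number of a turn 7.16, either way. A call with a gripper value outside its range is refused whole. The fingers move at their own pace and stop on an object; "force" is the grip in N (left out, the last holds). Time passes only in rows, so rows that do not move let the fingers close. It gives the time, the measured TCP pose, the force, the opening and the grip force at its end, in the units of the state.
- robot.get_obs(): the state, without advancing time (a new reading comes with each control period).
- robot.camera(name): name is "scene" or "top" or "wrist"; returns a dict with "frame" (384x512x3 uint8, red, green, blue), "fov_y" (degrees; the focal length in pixels is half the picture's height over the tangent of half this angle, whatever the lens; pixels are square), "cx", "cy" (the principal point, pixels), "extrinsics" (4x4, takes a point from camera to world coordinates); the wrist camera has in their place "T_tool_cam" (4x4, takes a point from camera to tool coordinates, whose origin is the TCP and whose axes are the flange's). Camera axes: x right, y down, z forward; pixel columns grow to the right and rows downward; lengths in m; the calibration is good to about 2 mm. A picture is of the moment at which its call begins: read the wrist's pose just before it. There is no depth.
- robot.hand_in(): hands the job in; it is judged then, once.
The state is a dict: "time": time; "q": joint angles; "joint_velocities": joint speeds; "joint_torque": joint torques, N m; "position": TCP position; "tool_rot": TCP orientation; "ft_force": force on the tool from outside, world axes, zero at the start; "moment": the same for the moment, N m; "grip_width": finger opening in m; "grip_force": force on a finger pad.
Only numpy, scipy, OpenCV 4.12 (cv2) and the standard library are available. Lean on these libraries where they do the work, as an engineer would, in place of code of your own. Each camera call takes 0.05 s, during which the arm holds its last target. There are 200 camera calls.

TASK

The clean stoneware pots have dried: put each wooden lid back on the pot it belongs to, so that it sits right down on the rim all round. Set the lids down gently, leave the pots standing where they are, and do not disturb the mug and the teaspoon.

Things in the scene. Friction and masses are not known exactly. Their poses are not given: they have to be found in the camera images.
- pot_round_large: The large round pot: 96 mm outside, mouth 84 mm across, 52 mm high, 0.5 kg. Loose, open at the top, sage-green glazed stoneware like the other three, walls 6 mm; origin at the centre of its underside, z up. It stands in the back row, with its own yaw.
- pot_round_small: The small round pot: 70 mm outside, mouth 58 mm across, 46 mm high, 0.3 kg. Loose, open at the top, sage-green glazed stoneware like the other three, walls 6 mm; origin at the centre of its underside, z up. It stands in the back row, with its own yaw.
- pot_square: The square pot: 84 x 84 mm outside, mouth 72 x 72 mm, 50 mm high, 0.5 kg; x and y run along its sides. Loose, open at the top, sage-green glazed stoneware like the other three, walls 6 mm; origin at the centre of its underside, z up. It stands in the back row, with its own yaw.
- dish_oblong: The oblong dish (butter dish): 72 mm outside along its x and 112 mm along its y, mouth 60 x 100 mm, 42 mm high, 0.55 kg. Loose, open at the top, sage-green glazed stoneware like the other three, walls 6 mm; origin at the centre of its underside, z up. It stands in the back row, with its own yaw.
- lid_round_large: Pale wood lid of the large round pot, 96 mm across, 80 g; round knob 26 mm across, 26 mm high. 8 mm plate, as wide as its pot, over a 12 mm deep plug that tapers, 4 mm clear of the mouth at the plate, 10 mm at the foot. Origin: centre of the plug's foot, z up; plate z 12 to 20 mm, knob top 46 mm. Seated: plate on the rim, origin 40 mm above the pot's.
- lid_round_small: Pale wood lid of the small round pot, 70 mm across, 45 g; round knob 26 mm across, 26 mm high. 8 mm plate, as wide as its pot, over a 12 mm deep plug that tapers, 4 mm clear of the mouth at the plate, 10 mm at the foot. Origin: centre of the plug's foot, z up; plate z 12 to 20 mm, knob top 46 mm. Seated: plate on the rim, origin 34 mm above the pot's.
- lid_square: Pale wood square lid, 84 x 84 mm, 80 g; handle bar 16 mm wide (y), 54 mm long (x), 13 to 26 mm above the plate, on 2 posts. 8 mm plate, as wide as its pot, over a 12 mm deep plug that tapers, 4 mm clear of the mouth at the plate, 10 mm at the foot. Origin: centre of the plug's foot, z up; plate z 12 to 20 mm, handle top 46 mm. Seated: plate on the rim, origin 38 mm above the pot's.
- lid_oblong: Pale wood lid of the dish, 72 (x) x 112 (y) mm, 90 g; handle bar 16 mm wide (y), 54 mm long (x), 13 to 26 mm above the plate, on 2 posts. 8 mm plate, as wide as its pot, over a 12 mm deep plug that tapers, 4 mm clear of the mouth at the plate, 10 mm at the foot. Origin: centre of the plug's foot, z up; plate z 12 to 20 mm, handle top 46 mm. Seated: plate on the rim, origin 30 mm above the pot's.
- mug: Bystander: green and white mug, 93 mm high, standing in front of the tall glass water dispenser; origin at the underside, near the middle of mug and handle. The dispenser is fixed, 390 mm tall, and reaches from x = 0.475 (its tap) to 0.725 and from y = 0.05 to 0.27: carry lids round it in front, not through it.
- teaspoon: Bystander: steel teaspoon, 139 mm long, 10 mm high, lying flat in front of the mug; origin at its middle, at the underside.

How it is judged:
At the end, for the whole second after the job is handed in: Each of the four lids is seated on its own pot: centre within 9 mm of the pot's centre, plate on the rim (height within 4 mm of seated), level within 0.06 rad, at rest and released; every pot still upright and within 30 mm of where it stood (horizontal distance between lid_round_large and pot_round_large below 0.009 m and z of lid_round_large in the frame of pot_round_large between 0.036 and 0.044 m and angle between each of lid_round_large, lid_round_small, lid_square, lid_oblong's own z axis and vertical below 0.06 rad and linear speed of each of lid_round_large, pot_round_large, lid_round_small, pot_round_small, lid_square, pot_square, lid_oblong, dish_oblong below 0.01 m/s and angle between each of pot_round_large, pot_round_small, pot_square, dish_oblong's own z axis and vertical below 0.05 rad and distance of each of pot_round_large, pot_round_small, pot_square, dish_oblong from where it was at the start of the episode below 0.03 m and horizontal distance between lid_round_small and pot_round_small below 0.009 m and z of lid_round_small in the frame of pot_round_small between 0.03 and 0.038 m and horizontal distance between lid_square and pot_square below 0.009 m and z of lid_square in the frame of pot_square between 0.034 and 0.042 m and horizontal distance between lid_oblong and dish_oblong below 0.009 m and z of lid_oblong in the frame of dish_oblong between 0.026 and 0.034 m); the robot touches nothing.
It fails at once if a lid is banged onto its pot (over 50 N) (contact force between lid_round_large and pot_round_large above 50 N or contact force between lid_round_small and pot_round_small above 50 N or contact force between lid_square and pot_square above 50 N or contact force between lid_oblong and dish_oblong above 50 N).
It fails at once if the mug is shifted by more than 20 mm or tipped (distance of mug from where it was at the start of the episode above 0.02 m or angle between mug's own z axis and vertical above 0.2 rad).
It fails at once if the teaspoon is shifted by more than 25 mm (distance of teaspoon from where it was at the start of the episode above 0.025 m).
It also fails if it takes over 125 s, if anything falls off the work surface, if the arm or the gripper's body presses on something with over 40 N, if the wrist force passes 120 N, or if a joint passes its speed limit or range.

## Working session

There is one attempt and no reset: what is moved stays moved. The work goes in short steps, Python scripts to look and compute and a tool call to move; the robot and the scene stay as the last step left them, time stands still between calls to the robot, and variables do not carry over. Pictures are saved under pics/ and viewed, at most 14 in all, crops included, and the job is handed in when it is done.

Besides the shell and the picture viewer there is one more tool, called after "Emit:" as name([rows], argument=value, ...), one row to a line, values as JSON. move_arm: Moves the arm, as the interface text tells. Its arguments: {"type":"object","properties":{"commands":{"type":"array"},"force":{"type":"number"}},"required":["commands"]}

```bash
ls; mkdir -p pics; python3 - <<'E'
from rig import robot
import cv2,pickle
d={}
for n in("top","scene"):
    c=robot.camera(n); d[n]=c; cv2.imwrite(f"pics/{n}0.png",c["frame"][:,:,::-1]); print(n,c["fov_y"],c["cx"],c["cy"],c["extrinsics"].round(3).tolist())
pickle.dump(d,open("d0.pkl","wb"))
o=robot.get_obs();print(o["time"],o["position"],o["tool_rot"])
E
```

```text
pics
top 45.58043781115395 242.6862421406629 190.28001561829504 [[-0.016, -0.987, 0.159, 0.294], [-1.0, 0.016, -0.004, -0.014], [0.002, -0.159, -0.987, 1.324], [0.0, 0.0, 0.0, 1.0]]
scene 46.25935676638769 258.44759712558135 191.0799356799754 [[0.743, -0.417, 0.523, -0.249], [-0.669, -0.437, 0.602, -0.892], [-0.023, -0.797, -0.604, 0.906], [0.0, 0.0, 0.0, 1.0]]
0.1 [ 0.21000827 -0.58801511  0.23567932] [ 9.85343866e-01  1.70577152e-01  4.19646285e-06 -9.49620002e-04]
```

View pics/top0.png

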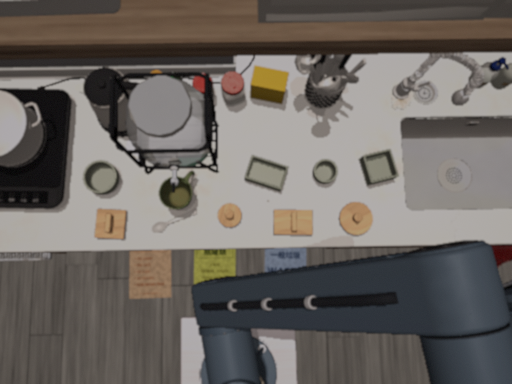

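View pics/scene0.png

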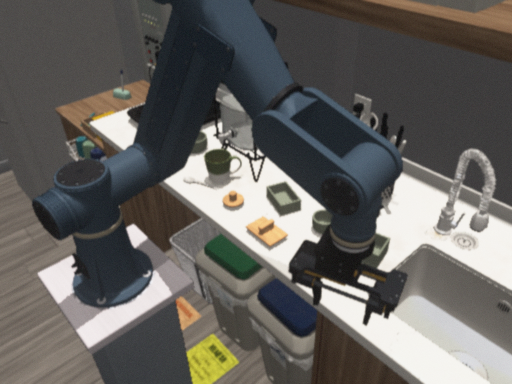

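The top view shows everything clearly. The pots are the large round (102,178), the dish (267,174), the small round (324,172) and the square (379,168). The lids are the square (110,224), small (230,215), oblong (293,222) and large (356,218). The mug is at (176,192) and the spoon at about (172,224).

```bash
cat > h.py <<'E'
import numpy as np,cv2
from scipy.spatial.transform import Rotation as R
def ray(c,uv,z,E=None):
    E=c["extrinsics"] if E is None else E
    f=c["frame"].shape[0]/2/np.tan(np.radians(c["fov_y"])/2)
    uv=np.atleast_2d(uv).astype(float)
    d=np.c_[(uv[:,0]-c["cx"])/f,(uv[:,1]-c["cy"])/f,np.ones(len(uv))]@E[:3,:3].T
    return E[:3,3]+d*((z-E[2,3])/d[:,2])[:,None]
E
python3 - <<'E'
import pickle; from h import *
c=pickle.load(open("d0.pkl","rb"))["top"]
im=c["frame"]; hsv=cv2.cvtColor(im,cv2.COLOR_RGB2HSV)
for n,p in dict(L=(356,225),sq=(98,224),pot=(102,178),potrim=(90,180),table=(200,235),sqp=(379,168),sqrim=(366,170)).items(): print(n,hsv[p[1],p[0]])
wood=cv2.inRange(hsv,(8,90,90),(22,255,255))
def rep(mask,z,seeds):
    n,l,s,_=cv2.connectedComponentsWithStats(mask)
    for nm,(u,v) in seeds.items():
        k=np.bincount(l[v-8:v+9,u-8:u+9][l[v-8:v+9,u-8:u+9]>0]).argmax()
        cnt=max(cv2.findContours((l==k).astype(np.uint8),cv2.RETR_EXTERNAL,cv2.CHAIN_APPROX_NONE)[0],key=len)[:,0]
        P=ray(c,cnt,z)[:,:2]
        r=cv2.minAreaRect((P*1000).astype(np.float32)); print(nm,s[k].tolist(),np.round(r[0],1),np.round(r[1],1),round(r[2],1))
rep(wood,.02,dict(large=(356,218),oblong=(293,222),small=(230,215),square=(110,224)))
g=cv2.inRange(hsv,(20,25,20),(60,255,150))
cv2.imwrite("pics/m.png",np.vstack([wood,g])[:, :])
rep(g,.047,dict(large=(102,178),dish=(267,174),small=(324,172),sq=(379,168)))
z=im[140:245,80:400]; cv2.imwrite("pics/crop.png",cv2.resize(z,None,fx=2.5,fy=2.5)[:,:,::-1])
print(ray(c,[(176,210),(165,228),(195,212),(176,192),(256,245)],0).round(3))
E
```

```text
L [ 16 101 171]
sq [ 15 112 168]
pot [ 26  29 140]
potrim [27 36 71]
table [ 13  10 177]
sqp [ 28  30 135]
sqrim [24 41 62]
large [340, 203, 32, 32, 782] [ 418.6 -340.9] [85.6 89. ] 42.8
oblong [274, 210, 38, 25, 862] [ 410.6 -159.9] [106.6  67.5] 87.2
small [219, 204, 22, 23, 400] [432.9  19.8] [60.3 63.3] 89.1
square [95, 209, 31, 30, 785] [413.8 360.3] [81.4 80.1] 86.2
large [84, 161, 35, 33, 905] [544.4 383.3] [97.8 92.6] 89.1
dish [245, 156, 43, 35, 963] [548.4 -86. ] [109.6  73.9] 71.0
small [313, 160, 24, 23, 440] [ 551.6 -253.3] [66.1 64. ] 89.1
sq [360, 150, 39, 35, 947] [ 562.8 -408. ] [86.6 94.8] 13.2
[[ 0.452  0.176  0.   ]
 [ 0.4    0.207  0.   ]
 [ 0.445  0.121  0.   ]
 [ 0.505  0.176  0.   ]
 [ 0.347 -0.055  0.   ]]
```

View pics/crop.png

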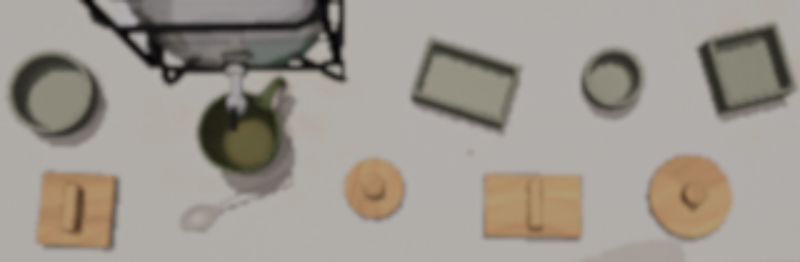

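The lids are standing plug-down and the measured sizes match the spec. I'll square the tool to the world axes and move over the large lid.

Emit:
move_arm([
  {"hand": 8.7,"travel": [0,0,0],"twist": [0,0,6.55]},
  {"hand": 8.7,"travel": [0,0,0],"twist": [0,0,6.55]},
  {"hand": 8.7,"travel": [0,0,0],"twist": [0,0,6.55]},
], force=20)

```text
time: 0.35
position: [0.21, -0.5882, 0.2359]
tool_rot: [1.0, -0.003, -0.0, -0.001]
ft_force: [0.4, -0.2, 0.4]
grip_width: 0.0871
grip_force: 0.0
```

Emit:
move_arm([
  {"hand": 6,"travel": [2.6,-3.1,0],"twist": [0,0,0]},
  {"hand": 6,"travel": [2.6,-3.1,0],"twist": [0,0,0]},
  {"hand": 6,"travel": [2.6,-3.1,0],"twist": [0,0,0]},
  {"hand": 6,"travel": [2.6,-3.1,0],"twist": [0,0,0]},
])

```text
time: 0.68
position: [0.3146, -0.463, 0.236]
tool_rot: [1.0, -0.001, -0.0, -0.001]
ft_force: [1.3, -0.4, -0.8]
grip_width: 0.0679
grip_force: 0.0
```

Emit:
move_arm([
  {"hand": 6,"travel": [2.6,-3.1,0],"twist": [0,0,0]},
  {"hand": 6,"travel": [2.6,-3.1,0],"twist": [0,0,0]},
  {"hand": 6,"travel": [2.6,-3.1,0],"twist": [0,0,0]},
  {"hand": 6,"travel": [2.6,-3.1,0],"twist": [0,0,0]},
  {"hand": 6,"travel": [0,0,0],"twist": [0,0,0]},
])

```text
time: 1.1
position: [0.4212, -0.3341, 0.2362]
tool_rot: [1.0, 0.003, 0.0, -0.002]
ft_force: [-0.1, -0.4, 0.6]
grip_width: 0.0599
grip_force: 0.0
```

```bash
cat >> h.py <<'E'
def wrist(robot,name=None):
    "wrist picture with its camera-to-world pose"
    o=robot.get_obs(); c=robot.camera("wrist"); T=np.eye(4)
    T[:3,:3]=R.from_quat(o["tool_rot"]).as_matrix(); T[:3,3]=o["position"]
    c["extrinsics"]=T@c["T_tool_cam"]
    if name: cv2.imwrite(f"pics/{name}.png",c["frame"][:,:,::-1])
    return o,c
E
python3 - <<'E'
from rig import robot; from h import *
o,c=wrist(robot,"w1"); print(o["time"],o["position"],R.from_quat(o["tool_rot"]).as_matrix().round(3).tolist(),o["q"],c["T_tool_cam"].round(3).tolist(),c["fov_y"],o["ft_force"])
import pickle;pickle.dump(c,open("w1.pkl","wb"))
E
```

```text
1.1 [ 0.42119878 -0.33410215  0.23617438] [[1.0, 0.006, 0.001], [0.006, -1.0, 0.005], [0.001, -0.005, -1.0]] [-0.8804048   0.41163622  1.65063835  0.00378235  1.08249999  0.68217924] [[-0.001, -0.96, -0.279, 0.075], [1.0, -0.001, -0.001, 0.001], [0.0, -0.279, 0.96, -0.148], [0.0, 0.0, 0.0, 1.0]] 68.56729624205677 [-0.0876352  -0.36894699  0.61453278]
```

View pics/w1.png

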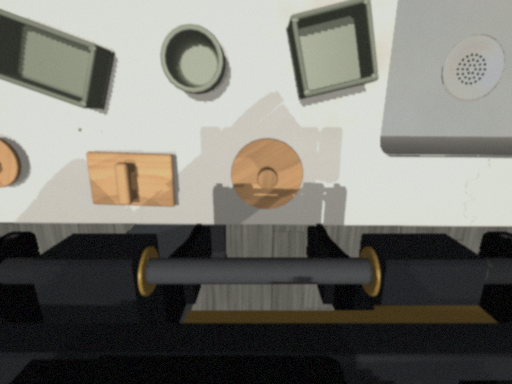

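The wrist view has the square pot at (333,48), the small pot at (193,58), the dish at (50,58), the large lid at (267,173) and the oblong lid at (131,180). I'll put the camera straight above each pot so that the silhouette is the rim.

Emit:
move_arm([
  {"hand": 6,"travel": [2,2.6,0],"twist": [0,0,0]},
  {"hand": 6,"travel": [2,2.5,0],"twist": [0,0,0]},
  {"hand": 6,"travel": [2,2.5,0],"twist": [0,0,0]},
  {"hand": 6,"travel": [0,0,0],"twist": [0,0,0]},
])

```text
time: 1.48
position: [0.4807, -0.4233, 0.2364]
tool_rot: [1.0, -0.001, 0.002, 0.003]
ft_force: [1.4, -0.7, 0.4]
grip_width: 0.0598
grip_force: 0.0
```

```bash
cat > snap.py <<'E'
import sys,pickle; from rig import robot; from h import *
o,c=wrist(robot,sys.argv[1]); pickle.dump(c,open(sys.argv[1]+".pkl","wb"))
E
python3 snap.py psq
```

Emit:
move_arm([
  {"hand": 6,"travel": [0,-4,0],"twist": [0,0,0]},
  {"hand": 6,"travel": [0,-4,0],"twist": [0,0,0]},
  {"hand": 6,"travel": [0,-4,0],"twist": [0,0,0]},
  {"hand": 6,"travel": [0,-3.8,0],"twist": [0,0,0]},
  {"hand": 6,"travel": [0,0,0],"twist": [0,0,0]},
])

```text
time: 1.95
position: [0.4746, -0.251, 0.2357]
tool_rot: [1.0, 0.002, -0.003, -0.004]
ft_force: [-0.2, 0.5, -0.2]
grip_width: 0.0599
grip_force: 0.0
```

```bash
python3 snap.py psm
```

Emit:
move_arm([
  {"hand": 6,"travel": [0,-4.1,0],"twist": [0,0,0]},
  {"hand": 6,"travel": [0,-4.1,0],"twist": [0,0,0]},
  {"hand": 6,"travel": [0,-4.1,0],"twist": [0,0,0]},
  {"hand": 6,"travel": [0,-4.1,0],"twist": [0,0,0]},
  {"hand": 6,"travel": [0,0,0],"twist": [0,0,0]},
])

```text
time: 2.42
position: [0.4758, -0.0893, 0.2362]
tool_rot: [1.0, 0.002, -0.002, -0.002]
ft_force: [-0.4, 0.1, -0.5]
grip_width: 0.0604
grip_force: 0.0
```

```bash
python3 snap.py pdi; python3 - <<'E'
import pickle; from h import *
print("hsv")
for f in("psq","psm","pdi"):
    c=pickle.load(open(f+".pkl","rb")); E=c["extrinsics"]; print(f,E[:3,3].round(3))
    hsv=cv2.cvtColor(c["frame"],cv2.COLOR_RGB2HSV)
    m=cv2.inRange(hsv,(20,25,10),(60,255,200))
    m=cv2.morphologyEx(m,cv2.MORPH_OPEN,np.ones((3,3)))
    w=cv2.inRange(hsv,(8,90,60),(22,255,255))
    for nm,mm,z in(("pot",m,.048),("lid",w,.02)):
        for k in cv2.findContours(mm[:215],cv2.RETR_EXTERNAL,cv2.CHAIN_APPROX_NONE)[0] if False else cv2.findContours(np.ascontiguousarray(mm[:215]),cv2.RETR_EXTERNAL,cv2.CHAIN_APPROX_NONE)[0]:
            if cv2.contourArea(k)<500: continue
            b=cv2.boundingRect(k)
            P=ray(c,k[:,0],z)[:,:2]*1000; r=cv2.minAreaRect(P.astype(np.float32))
            print(nm,b,np.round(r[0],1),np.round(r[1],1),round(r[2],1))
a=[pickle.load(open(f+".pkl","rb"))["frame"][:230] for f in("psq","psm")]
cv2.imwrite("pics/two.png",np.vstack(a)[:,:,::-1])
E
```

```text
hsv
psq [ 0.555 -0.423  0.385]
pot (0, 91, 46, 69) [ 539.2 -150.6] [49.9 76.1] 75.7
pot (85, 86, 68, 60) [ 553.8 -264.2] [76.9 65.3] 89.8
pot (206, 60, 85, 90) [ 564.4 -414.6] [83.4 82.4] 12.9
lid (25, 199, 84, 16) [ 435.9 -164.3] [111.5  21.4] 89.7
lid (166, 185, 68, 30) [ 444.7 -343.8] [91.8 41. ] 89.7
psm [ 0.551 -0.252  0.384]
pot (238, 77, 58, 62) [ 554.  -258.6] [66.4 65.1] 0.1
pot (71, 62, 112, 90) [552.4 -97.7] [117.   70.1] 71.1
pot (354, 51, 92, 92) [ 563.7 -408.8] [82.8 97. ] 13.0
lid (156, 191, 81, 24) [ 431.4 -164.4] [ 32.9 109.6] 0.3
lid (293, 178, 69, 37) [ 441.3 -343.1] [50.6 92.9] 0.3
lid (38, 176, 52, 39) [440.8  16.2] [53.7 69.5] 0.3
pdi [ 0.552 -0.09   0.384]
pot (0, 107, 88, 107) [493.3 170.5] [102.4 146.3] 75.6
pot (368, 79, 69, 61) [ 554.5 -251.9] [65.5 77. ] 0.2
pot (480, 70, 32, 74) [ 553.8 -358.7] [83.3 34. ] 14.3
pot (207, 64, 106, 90) [552.9 -89. ] [107.8  69.5] 70.8
lid (273, 193, 82, 22) [ 432.4 -163. ] [ 30.  109.1] 0.3
lid (409, 180, 71, 35) [ 442.2 -342. ] [47.9 95. ] 0.3
lid (156, 178, 50, 37) [441.9  17.5] [50.8 67.4] 0.3
```

View pics/two.png

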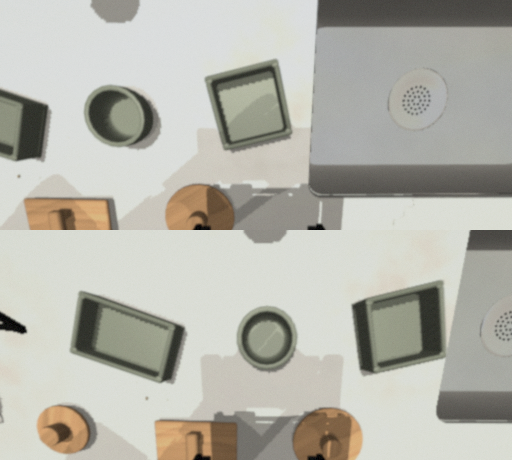

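Each pot sits under the camera in its own picture, and the fitted sizes agree with the spec to within pixel width. Next I'll pull back to see the oblong and small lids whole.

Emit:
move_arm([
  {"hand": 6,"travel": [-2.8,0,0],"twist": [0,0,0]},
  {"hand": 6,"travel": [-2.8,0,0],"twist": [0,0,0]},
  {"hand": 6,"travel": [0,0,0],"twist": [0,0,0]},
  {"hand": 6,"travel": [0,0,0],"twist": [0,0,0]},
  {"hand": 6,"travel": [0,0,0],"twist": [0,0,0]},
])

```text
time: 2.88
position: [0.4234, -0.0968, 0.237]
tool_rot: [1.0, -0.001, 0.001, 0.001]
ft_force: [0.7, -0.4, 0.3]
grip_width: 0.06
grip_force: 0.0
```

```bash
cat > lids.py <<'E'
import sys,pickle; from rig import robot; from h import *
# lid plate outlines (at plate mid-height) and bar edges from a wrist picture
c=pickle.load(open(sys.argv[1]+".pkl","rb")); hsv=cv2.cvtColor(c["frame"],cv2.COLOR_RGB2HSV)
w=cv2.inRange(hsv,(8,80,40),(22,255,255)); w[int(sys.argv[2]) if len(sys.argv)>2 else 222:]=0
for k in cv2.findContours(w,cv2.RETR_EXTERNAL,cv2.CHAIN_APPROX_NONE)[0]:
    if cv2.contourArea(k)<500: continue
    P=ray(c,k[:,0],.018)[:,:2]*1000; r=cv2.minAreaRect(P.astype(np.float32))
    print(cv2.boundingRect(k),np.round(r[0],1),np.round(r[1],1),round(r[2],1))
o=robot.get_obs(); M=R.from_quat(o["tool_rot"]).as_matrix(); print(o["time"],o["position"].round(4),"yaw",np.degrees(np.arctan2(M[1,0],M[0,0])).round(2),"tilt",M[:2,2].round(4))
E
python3 snap.py l2; python3 lids.py w1; python3 lids.py l2
```

```text
(87, 152, 88, 54) [ 410.5 -163.4] [111.9  70.6] 88.5
(232, 139, 71, 70) [ 418.3 -344.5] [93.  93.4] 88.8
(0, 139, 21, 48) [428.5  -5. ] [25.7 64.8] 75.9
2.9333 [ 0.4237 -0.0966  0.237 ] yaw -0.12 tilt [ 0.0024 -0.0015]
(265, 155, 86, 53) [ 410.9 -161.8] [110.4  70.7] 88.7
(407, 140, 73, 69) [ 419.  -342.7] [96.4 92.3] 89.8
(144, 139, 53, 52) [433.8  19.2] [67.6 68.5] 14.9
2.9333 [ 0.4237 -0.0966  0.237 ] yaw -0.12 tilt [ 0.0024 -0.0015]
```

View pics/l2.png

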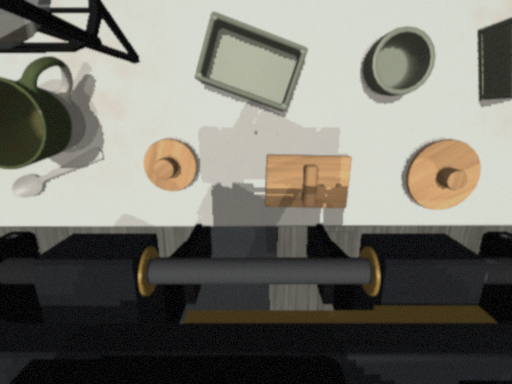

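The oblong lid is at (308,181), the small lid at (170,164) and the dish at (252,62). The gaps around them are free. I'll grasp the oblong lid first, using (0.411, -0.1625) and a bar yaw of about -1.4°.

Emit:
move_arm([
  {"hand": 4.5,"travel": [-0.6,3.3,0],"twist": [0,0,1.4]},
  {"hand": 4.5,"travel": [-0.7,3.3,0],"twist": [0,0,0]},
  {"hand": 4.5,"travel": [0,0,4],"twist": [0,0,0]},
  {"hand": 4.5,"travel": [0,0,4],"twist": [0,0,0]},
  {"hand": 4.5,"travel": [0,0,4],"twist": [0,0,0]},
])

```text
time: 3.35
position: [0.4105, -0.1633, 0.1159]
tool_rot: [1.0, -0.013, 0.002, 0.002]
ft_force: [0.1, -0.4, -0.2]
grip_width: 0.0459
grip_force: 0.0
```

Emit:
move_arm([
  {"hand": 4.5,"travel": [0,0,1],"twist": [0,0,0]},
  {"hand": 4.5,"travel": [0,0,0],"twist": [0,0,0]},
  {"hand": 4.5,"travel": [0,0,0],"twist": [0,0,0]},
  {"hand": 4.5,"travel": [0,0,0],"twist": [0,0,0]},
])

```text
time: 3.68
position: [0.4098, -0.1616, 0.1073]
tool_rot: [1.0, -0.012, 0.001, 0.001]
ft_force: [-0.2, -0.1, 0.3]
grip_width: 0.0448
grip_force: 0.0
```

```bash
cat > s.py <<'E'
from rig import robot; from h import *
o=robot.get_obs(); M=R.from_quat(o["tool_rot"]).as_matrix(); print(o["time"],o["position"].round(4),"yaw",np.degrees(np.arctan2(M[1,0],M[0,0])).round(2),"tilt",M[:2,2].round(4),o["q"].round(2))
E
python3 s.py
```

```text
3.6833 [ 0.4098 -0.1616  0.1073] yaw -1.41 tilt [ 0.0024 -0.0018] [-0.63  0.52  2.01 -0.    0.61  0.97]
```

Emit:
move_arm([
  {"hand": 4.5,"travel": [0,0,2.4],"twist": [0,0,0]},
  {"hand": 4.5,"travel": [0,0,2.4],"twist": [0,0,0]},
  {"hand": 4.5,"travel": [0,0,2.1],"twist": [0,0,0]},
  {"hand": 4.5,"travel": [0,0,0],"twist": [0,0,0]},
  {"hand": 4.5,"travel": [0,0,0],"twist": [0,0,0]},
])

```text
time: 4.1
position: [0.4091, -0.1609, 0.0382]
tool_rot: [1.0, -0.012, 0.0, 0.0]
ft_force: [-0.0, -0.7, 1.0]
grip_width: 0.0452
grip_force: 0.0
```

Emit:
move_arm([
  {"hand": 1,"travel": [0,0,0],"twist": [0,0,0]},
  {"hand": 1,"travel": [0,0,0],"twist": [0,0,0]},
  {"hand": 1,"travel": [0,0,0],"twist": [0,0,0]},
  {"hand": 1,"travel": [0,0,0],"twist": [0,0,0]},
  {"hand": 1,"travel": [0,0,0],"twist": [0,0,0]},
], force=20)

```text
time: 4.52
position: [0.4087, -0.1607, 0.0383]
tool_rot: [1.0, -0.012, 0.001, 0.0]
ft_force: [0.1, -0.7, 0.2]
grip_width: 0.0195
grip_force: 0.0
```

Emit:
move_arm([
  {"hand": 1,"travel": [0,0,0],"twist": [0,0,0]},
  {"hand": 1,"travel": [0,0,0],"twist": [0,0,0]},
  {"hand": 1,"travel": [0,0,0],"twist": [0,0,0]},
])

```text
time: 4.77
position: [0.4087, -0.1607, 0.0381]
tool_rot: [1.0, -0.012, 0.0, 0.0]
ft_force: [-0.2, 0.1, 6.9]
grip_width: 0.0158
grip_force: 20.0
```

```bash
python3 s.py
```

```text
4.7667 [ 0.4087 -0.1607  0.0381] yaw -1.41 tilt [ 0.0009 -0.0007] [-0.63  0.67  2.04 -0.    0.42  0.97]
```

Gripped, with the width reading 15.8 mm for a 16 mm bar. Lift, carry and turn.

Emit:
move_arm([
  {"hand": 1,"travel": [0,0,-3],"twist": [0,0,0]},
  {"hand": 1,"travel": [0,0,-4],"twist": [0,0,0]},
  {"hand": 1,"travel": [0,0,-3],"twist": [0,0,0]},
  {"hand": 1,"travel": [0,0,0],"twist": [0,0,0]},
])

```text
time: 5.1
position: [0.4109, -0.162, 0.1418]
tool_rot: [1.0, -0.012, 0.004, 0.003]
ft_force: [-0.3, 0.5, -0.9]
grip_width: 0.0159
grip_force: 20.0
```

Emit:
move_arm([
  {"hand": 1,"travel": [3.5,-1.9,0],"twist": [0,0,0]},
  {"hand": 1,"travel": [3.5,-1.9,0],"twist": [0,0,0]},
  {"hand": 1,"travel": [3.5,-1.9,0],"twist": [0,0,0]},
  {"hand": 1,"travel": [3.5,-1.9,0],"twist": [0,0,0]},
])

```text
time: 5.43
position: [0.5508, -0.0868, 0.1367]
tool_rot: [1.0, -0.013, -0.001, -0.0]
ft_force: [0.5, -0.9, -1.4]
grip_width: 0.0158
grip_force: 20.0
```

Emit:
move_arm([
  {"hand": 1,"travel": [0,0,0],"twist": [0,0,6]},
  {"hand": 1,"travel": [0,0,0],"twist": [0,0,6]},
  {"hand": 1,"travel": [0,0,0],"twist": [0,0,5.8]},
  {"hand": 1,"travel": [0,0,0],"twist": [0,0,0]},
  {"hand": 1,"travel": [0,0,0],"twist": [0,0,0]},
])

```text
time: 5.85
position: [0.5495, -0.0876, 0.1365]
tool_rot: [0.986, -0.166, -0.001, -0.0]
ft_force: [-0.1, -0.5, -1.5]
grip_width: 0.0159
grip_force: 20.0
```

```bash
python3 s.py; python3 snap.py c1
```

```text
5.85 [ 0.5495 -0.0876  0.1365] yaw -19.06 tilt [-0.002   0.0008] [-0.36  0.58  1.7   0.    0.87  1.54]
```

View pics/c1.png

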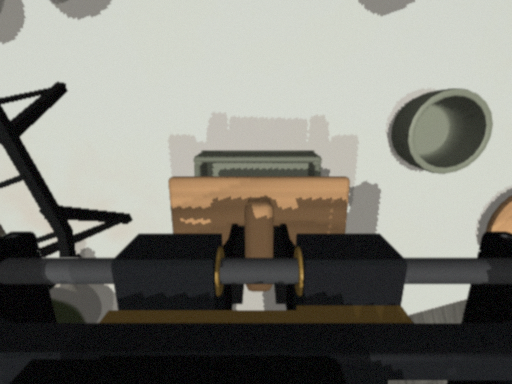

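The lid (edges at columns 169 to 349) is square to the dish behind it (columns 195 to 321), and both centre on column 258. I'll check the fore-aft fit from the far edges.

```bash
python3 - <<'E'
import pickle; from h import *
c=pickle.load(open("c1.pkl","rb")); t=np.array([.5495,-.0876]); a=np.radians(-19.06); ex=np.array([np.cos(a),np.sin(a)]); ey=np.array([np.sin(a),-np.cos(a)])
for n,uv,z in(("dish far L",(196,152),.042),("dish far R",(320,152),.042),("lid far L",(169,178),.1185),("lid far R",(349,178),.1185)):
    p=ray(c,[uv],z)[0][:2]-t; print(n,(p@ex*1000).round(1),(p@ey*1000).round(1))
E
```

```text
dish far L 43.2 -53.1
dish far R 43.2 53.4
lid far L 37.9 -53.4
lid far R 37.8 55.3
```

Emit:
move_arm([
  {"hand": 1,"travel": [0.35,0,2.5],"twist": [0,0,0]},
  {"hand": 1,"travel": [0,0,2],"twist": [0,0,0]},
  {"hand": 1,"travel": [0,0,1],"twist": [0,0,0]},
  {"hand": 1,"travel": [0,0,0.5],"twist": [0,0,0]},
  {"hand": 1,"travel": [0,0,0],"twist": [0,0,0]},
])

```text
time: 6.32
position: [0.5526, -0.0889, 0.0764]
tool_rot: [0.986, -0.167, -0.001, -0.0]
ft_force: [-0.2, 0.2, -1.5]
grip_width: 0.016
grip_force: 20.0
```

Emit:
move_arm([
  {"hand": 1,"travel": [0,0,0.2],"twist": [0,0,0]},
  {"hand": 1,"travel": [0,0,0.2],"twist": [0,0,0]},
  {"hand": 1,"travel": [0,0,0.2],"twist": [0,0,0]},
  {"hand": 1,"travel": [0,0,0.15],"twist": [0,0,0]},
  {"hand": 1,"travel": [0,0,0],"twist": [0,0,0]},
])

```text
time: 6.73
position: [0.5536, -0.0891, 0.0702]
tool_rot: [0.986, -0.167, 0.0, 0.0]
ft_force: [0.4, 0.0, -1.9]
grip_width: 0.0157
grip_force: 20.0
```

Emit:
move_arm([
  {"hand": 1,"travel": [0,0,0.1],"twist": [0,0,0]},
  {"hand": 1,"travel": [0,0,0.05],"twist": [0,0,0]},
  {"hand": 1,"travel": [0,0,0],"twist": [0,0,0]},
  {"hand": 1,"travel": [0,0,0],"twist": [0,0,0]},
])

```text
time: 7.07
position: [0.5535, -0.0891, 0.0686]
tool_rot: [0.986, -0.167, 0.0, 0.0]
ft_force: [0.5, -0.2, -1.2]
grip_width: 0.016
grip_force: 20.0
```

Emit:
move_arm([
  {"hand": 1,"travel": [0,0,0.05],"twist": [0,0,0]},
  {"hand": 1,"travel": [0,0,0],"twist": [0,0,0]},
])

```text
time: 7.23
position: [0.5536, -0.0891, 0.0681]
tool_rot: [0.986, -0.167, 0.0, 0.0]
ft_force: [0.2, 0.9, -0.5]
grip_width: 0.0161
grip_force: 20.0
```

Emit:
move_arm([
  {"hand": 1,"travel": [0,0,0.05],"twist": [0,0,0]},
  {"hand": 4.5,"travel": [0,0,0],"twist": [0,0,0]},
  {"hand": 4.5,"travel": [0,0,0],"twist": [0,0,0]},
  {"hand": 4.5,"travel": [0,0,0],"twist": [0,0,0]},
  {"hand": 4.5,"travel": [0,0,0],"twist": [0,0,0]},
])

```text
time: 7.65
position: [0.5535, -0.0891, 0.0675]
tool_rot: [0.986, -0.167, -0.0, -0.0]
ft_force: [0.8, 0.2, -0.2]
grip_width: 0.0352
grip_force: 0.0
```

Emit:
move_arm([
  {"hand": 4.5,"travel": [0,0,-1],"twist": [0,0,0]},
  {"hand": 4.5,"travel": [0,0,-3],"twist": [0,0,0]},
  {"hand": 4.5,"travel": [0,0,-4],"twist": [0,0,-6.3]},
  {"hand": 4.5,"travel": [0,0,-4],"twist": [0,0,-6.3]},
  {"hand": 4.5,"travel": [0,0,-4],"twist": [0,0,-6.4]},
])

```text
time: 8.07
position: [0.553, -0.0888, 0.2297]
tool_rot: [1.0, 0.001, -0.0, -0.0]
ft_force: [1.1, 0.2, 0.5]
grip_width: 0.0449
grip_force: 0.0
```

Emit:
move_arm([
  {"hand": 4.5,"travel": [-3,-2.7,0],"twist": [0,0,0]},
  {"hand": 4.5,"travel": [-3,-2.7,0],"twist": [0,0,0]},
  {"hand": 4.5,"travel": [-3,-2.7,0],"twist": [0,0,0]},
  {"hand": 4.5,"travel": [-3,-2.7,0],"twist": [0,0,0]},
  {"hand": 4.5,"travel": [0,0,0],"twist": [0,0,0]},
])

```text
time: 8.48
position: [0.4249, 0.024, 0.2272]
tool_rot: [1.0, -0.0, -0.005, -0.002]
ft_force: [-0.6, 0.2, 0.1]
grip_width: 0.0452
grip_force: 0.0
```

```bash
python3 s.py; python3 snap.py c2; python3 lids.py c2
```

```text
8.4833 [0.4249 0.024  0.2272] yaw -0.02 tilt [-0.0104  0.0035] [-0.21  0.28  1.91  0.    0.96  1.36]
(0, 148, 40, 63) [414.6 343. ] [53.9 82.1] 85.9
(237, 138, 53, 53) [434.5  18.8] [66.9 67.4] 90.0
(307, 1, 124, 106) [ 560.8 -100.6] [121.7  78.2] 70.7
8.5333 [0.4294 0.0218 0.2279] yaw -0.02 tilt [-0.0037  0.001 ]
```

View pics/c2.png

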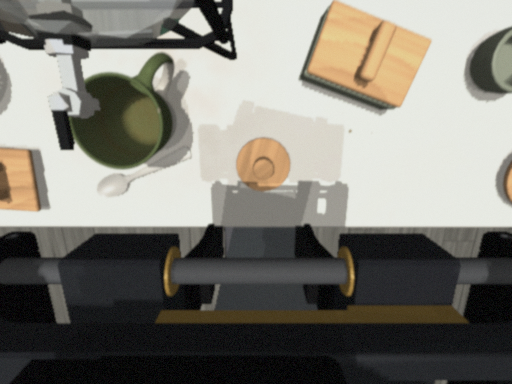

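The oblong lid sits flat and aligned on the dish. The small lid is at (263,163). The mug's rim edge at column 165 is close to the gripper's long side, so I'll turn the hand by 45° before going down.

Emit:
move_arm([
  {"hand": 4.8,"travel": [0.5,0.3,0],"twist": [0,0,-7]},
  {"hand": 4.8,"travel": [0,0,0],"twist": [0,0,-7]},
  {"hand": 4.8,"travel": [0,0,0],"twist": [0,0,-7]},
  {"hand": 4.8,"travel": [0,0,0],"twist": [0,0,-7]},
  {"hand": 4.8,"travel": [0,0,0],"twist": [0,0,-7]},
])

```text
time: 8.95
position: [0.4404, 0.0155, 0.2282]
tool_rot: [0.953, 0.302, 0.001, 0.001]
ft_force: [0.1, -0.0, 0.3]
grip_width: 0.0475
grip_force: 0.0
```

Emit:
move_arm([
  {"hand": 4.8,"travel": [0,0,2],"twist": [0,0,-7]},
  {"hand": 4.8,"travel": [0,0,4],"twist": [0,0,-3]},
  {"hand": 4.8,"travel": [0,0,4],"twist": [0,0,0]},
  {"hand": 4.8,"travel": [0,0,1],"twist": [0,0,0]},
  {"hand": 4.8,"travel": [0,0,0],"twist": [0,0,0]},
])

```text
time: 9.37
position: [0.4382, 0.0159, 0.115]
tool_rot: [0.925, 0.381, -0.002, -0.002]
ft_force: [-0.4, 0.9, 0.4]
grip_width: 0.0479
grip_force: 0.0
```

Emit:
move_arm([
  {"hand": 4.8,"travel": [0,0,0],"twist": [0,0,0]},
  {"hand": 4.8,"travel": [0,0,0],"twist": [0,0,0]},
  {"hand": 4.8,"travel": [0,0,0],"twist": [0,0,0]},
])

```text
time: 9.62
position: [0.4405, 0.0159, 0.1189]
tool_rot: [0.925, 0.381, 0.002, 0.001]
ft_force: [1.0, -0.1, 0.4]
grip_width: 0.0481
grip_force: 0.0
```

```bash
python3 s.py; python3 snap.py c3; python3 lids.py c3 210
```

```text
9.6167 [0.4405 0.0159 0.1189] yaw 44.78 tilt [ 0.004  -0.0009] [-0.22  0.5   2.   -0.    0.64  0.57]
(214, 164, 74, 46) [442.7  28.9] [42.4 67.8] 44.7
(386, 120, 126, 90) [573.7 -96.8] [93.9 92.3] 70.9
9.6667 [0.4403 0.016  0.119 ] yaw 44.79 tilt [ 0.0038 -0.0009]
```

Emit:
move_arm([
  {"hand": 4.8,"travel": [-0.2,-0.6,2],"twist": [0,0,0]},
  {"hand": 4.8,"travel": [0,0,3],"twist": [0,0,0]},
  {"hand": 4.8,"travel": [0,0,2.3],"twist": [0,0,0]},
  {"hand": 4.8,"travel": [0,0,0.8],"twist": [0,0,0]},
  {"hand": 4.8,"travel": [0,0,0],"twist": [0,0,0]},
])

```text
time: 10.08
position: [0.433, 0.0192, 0.0359]
tool_rot: [0.925, 0.381, -0.001, -0.001]
ft_force: [1.0, 0.7, -0.4]
grip_width: 0.048
grip_force: 0.0
```

Emit:
move_arm([
  {"hand": 2,"travel": [0,0,0],"twist": [0,0,0]},
  {"hand": 2,"travel": [0,0,0],"twist": [0,0,0]},
  {"hand": 2,"travel": [0,0,0],"twist": [0,0,0]},
  {"hand": 2,"travel": [0,0,0],"twist": [0,0,0]},
  {"hand": 2,"travel": [0,0,0],"twist": [0,0,0]},
])

```text
time: 10.5
position: [0.4339, 0.0191, 0.0375]
tool_rot: [0.925, 0.381, 0.001, 0.001]
ft_force: [-0.5, -0.6, 5.2]
grip_width: 0.025
grip_force: 20.0
```

Emit:
move_arm([
  {"hand": 2,"travel": [0,0,0],"twist": [0,0,0]},
  {"hand": 2,"travel": [0,0,0],"twist": [0,0,0]},
])

```text
time: 10.67
position: [0.4338, 0.0191, 0.0374]
tool_rot: [0.925, 0.381, 0.001, 0.001]
ft_force: [-0.2, -0.1, 7.5]
grip_width: 0.025
grip_force: 20.0
```

```bash
python3 s.py
```

```text
10.6667 [0.4338 0.0191 0.0374] yaw 44.79 tilt [ 0.002  -0.0004] [-0.21  0.67  2.06  0.    0.41  0.57]
```

Emit:
move_arm([
  {"hand": 2,"travel": [0,0,-2],"twist": [0,0,0]},
  {"hand": 2,"travel": [0,0,-4],"twist": [0,0,0]},
  {"hand": 2,"travel": [0,0,-4],"twist": [0,0,0]},
  {"hand": 2,"travel": [0,0,-2],"twist": [0,0,6.4]},
  {"hand": 2,"travel": [0,0,0],"twist": [0,0,6.4]},
])

```text
time: 11.08
position: [0.4359, 0.0188, 0.1608]
tool_rot: [0.962, 0.273, 0.004, 0.002]
ft_force: [1.0, -0.3, -0.6]
grip_width: 0.0251
grip_force: 20.0
```

Emit:
move_arm([
  {"hand": 2,"travel": [0,0,0],"twist": [0,0,6.4]},
  {"hand": 2,"travel": [0,0,0],"twist": [0,0,6.4]},
  {"hand": 2,"travel": [0,0,0],"twist": [0,0,6.4]},
  {"hand": 2,"travel": [0,0,0],"twist": [0,0,6.4]},
  {"hand": 2,"travel": [0,0,0],"twist": [0,0,6.4]},
])

```text
time: 11.5
position: [0.4329, 0.0193, 0.1568]
tool_rot: [1.0, -0.003, 0.0, 0.0]
ft_force: [-0.4, -0.5, -0.8]
grip_width: 0.025
grip_force: 20.0
```

Emit:
move_arm([
  {"hand": 2,"travel": [1.5,3.5,0],"twist": [0,0,0]},
  {"hand": 2,"travel": [1.5,3.5,0],"twist": [0,0,0]},
  {"hand": 2,"travel": [1.5,3.5,0],"twist": [0,0,0]},
  {"hand": 2,"travel": [1.5,3.5,0],"twist": [0,0,0]},
  {"hand": 2,"travel": [1.5,3.5,0],"twist": [0,0,0]},
])

```text
time: 11.92
position: [0.5083, -0.1573, 0.1567]
tool_rot: [1.0, -0.0, -0.0, -0.0]
ft_force: [0.3, -0.3, -0.9]
grip_width: 0.0253
grip_force: 20.0
```

Emit:
move_arm([
  {"hand": 2,"travel": [1.5,3.5,0],"twist": [0,0,0]},
  {"hand": 2,"travel": [1.5,3.5,0],"twist": [0,0,0]},
  {"hand": 2,"travel": [1.5,3.2,0],"twist": [0,0,0]},
  {"hand": 2,"travel": [0,0,0],"twist": [0,0,0]},
  {"hand": 2,"travel": [0,0,0],"twist": [0,0,0]},
])

```text
time: 12.33
position: [0.5535, -0.2598, 0.1563]
tool_rot: [1.0, -0.001, 0.0, 0.0]
ft_force: [-0.6, -0.4, -0.2]
grip_width: 0.025
grip_force: 20.0
```

```bash
python3 s.py; python3 snap.py c4
```

```text
12.3333 [ 0.5535 -0.2598  0.1563] yaw -0.16 tilt [ 0.0005 -0.0003] [-0.62  0.61  1.54  0.    0.99  0.95]
```

View pics/c4.png

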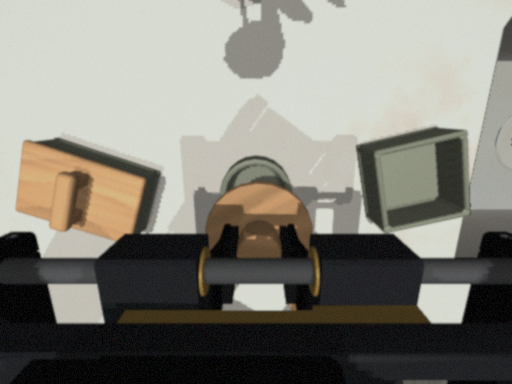

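The lid (columns 207 to 310) hides the near part of the small pot. The pot's far edge is at row 156, columns 222 to 291. Check with rays.

```bash
python3 - <<'E'
import pickle; from h import *
c=pickle.load(open("c4.pkl","rb"))
for n,uv,z in(("pot far",(257,156),.046),("pot L",(222,188),.046),("pot R",(291,188),.046),("lid far",(259,183),.1385),("lid L",(207,225),.1365),("lid R",(311,225),.1365)): print(n,ray(c,[uv],z)[0].round(4))
E
```

```text
pot far [ 0.591  -0.2589  0.046 ]
pot L [ 0.5607 -0.2255  0.046 ]
pot R [ 0.5605 -0.291   0.046 ]
lid far [ 0.5881 -0.2606  0.1385]
lid L [ 0.56   -0.2272  0.1365]
lid R [ 0.5598 -0.2938  0.1365]
```

Emit:
move_arm([
  {"hand": 2,"travel": [0.2,-0.2,2.5],"twist": [0,0,0]},
  {"hand": 2,"travel": [0,0,2.8],"twist": [0,0,0]},
  {"hand": 2,"travel": [0,0,1.7],"twist": [0,0,0]},
  {"hand": 2,"travel": [0,0,0.7],"twist": [0,0,0]},
  {"hand": 2,"travel": [0,0,0],"twist": [0,0,0]},
])

```text
time: 12.8
position: [0.5533, -0.2534, 0.0778]
tool_rot: [1.0, 0.001, -0.002, -0.002]
ft_force: [-0.7, -0.0, -0.7]
grip_width: 0.0252
grip_force: 20.0
```

Emit:
move_arm([
  {"hand": 2,"travel": [0,0,0.2],"twist": [0,0,0]},
  {"hand": 2,"travel": [0,0,0.2],"twist": [0,0,0]},
  {"hand": 2,"travel": [0,0,0.2],"twist": [0,0,0]},
  {"hand": 2,"travel": [0,0,0],"twist": [0,0,0]},
  {"hand": 2,"travel": [0,0,0],"twist": [0,0,0]},
])

```text
time: 13.22
position: [0.5555, -0.256, 0.0742]
tool_rot: [1.0, -0.0, 0.0, 0.0]
ft_force: [0.8, 0.3, -0.8]
grip_width: 0.0249
grip_force: 20.0
```

Emit:
move_arm([
  {"hand": 2,"travel": [0,0.1,0.1],"twist": [0,0,0]},
  {"hand": 2,"travel": [0,0,0.1],"twist": [0,0,0]},
  {"hand": 2,"travel": [0,0,0],"twist": [0,0,0]},
  {"hand": 2,"travel": [0,0,0],"twist": [0,0,0]},
])

```text
time: 13.55
position: [0.5552, -0.257, 0.0716]
tool_rot: [1.0, -0.0, 0.0, 0.0]
ft_force: [0.2, 0.9, -0.3]
grip_width: 0.0253
grip_force: 20.0
```

Emit:
move_arm([
  {"hand": 2,"travel": [0,0,0.05],"twist": [0,0,0]},
  {"hand": 2,"travel": [0,0,0],"twist": [0,0,0]},
])

```text
time: 13.72
position: [0.5553, -0.257, 0.0715]
tool_rot: [1.0, -0.0, 0.0, 0.0]
ft_force: [-1.2, 1.7, 3.9]
grip_width: 0.0253
grip_force: 20.0
```

Contact came at the expected height. Release and move to the large lid.

Emit:
move_arm([
  {"hand": 4.8,"travel": [0,0,0],"twist": [0,0,0]},
  {"hand": 4.8,"travel": [0,0,0],"twist": [0,0,0]},
  {"hand": 4.8,"travel": [0,0,0],"twist": [0,0,0]},
  {"hand": 4.8,"travel": [0,0,0],"twist": [0,0,0]},
  {"hand": 4.8,"travel": [0,0,-2],"twist": [0,0,0]},
])

```text
time: 14.13
position: [0.5527, -0.2552, 0.0877]
tool_rot: [1.0, -0.0, -0.003, -0.002]
ft_force: [0.4, 0.9, 0.0]
grip_width: 0.0457
grip_force: 0.0
```

Emit:
move_arm([
  {"hand": 4.8,"travel": [0,0,-4],"twist": [0,0,0]},
  {"hand": 4.8,"travel": [0,0,-4],"twist": [0,0,0]},
  {"hand": 4.8,"travel": [0,0,-4],"twist": [0,0,0]},
  {"hand": 4.8,"travel": [-3.4,2.2,0],"twist": [0,0,0]},
  {"hand": 4.8,"travel": [-3.4,2.2,0],"twist": [0,0,0]},
])

```text
time: 14.55
position: [0.4895, -0.3017, 0.2145]
tool_rot: [1.0, 0.002, 0.003, 0.003]
ft_force: [-0.8, -1.0, -0.5]
grip_width: 0.0485
grip_force: 0.0
```

Emit:
move_arm([
  {"hand": 4.8,"travel": [-3.4,2.2,0],"twist": [0,0,0]},
  {"hand": 4.8,"travel": [-3.4,2.2,0],"twist": [0,0,0]},
  {"hand": 4.8,"travel": [0,0,0],"twist": [0,0,0]},
  {"hand": 4.8,"travel": [0,0,0],"twist": [0,0,0]},
  {"hand": 4.8,"travel": [0,0,0],"twist": [0,0,0]},
])

```text
time: 14.97
position: [0.4193, -0.3449, 0.2111]
tool_rot: [1.0, -0.001, 0.0, -0.0]
ft_force: [1.1, -0.2, 0.2]
grip_width: 0.0479
grip_force: 0.0
```

```bash
python3 s.py; python3 snap.py c5; python3 lids.py c5
```

```text
14.9667 [ 0.4193 -0.3449  0.2111] yaw -0.07 tilt [0.0005 0.0003] [-0.89  0.45  1.67  0.    1.02  0.68]
(220, 138, 76, 75) [ 418.8 -343. ] [93.1 93.3] 45.7
(135, 10, 71, 78) [ 561.5 -247.8] [76.7 75.5] 45.9
(0, 10, 68, 95) [552.  -92.7] [72.  77.9] 71.2
15.0167 [ 0.4198 -0.3444  0.211 ] yaw 0.01 tilt [0.0004 0.0003]
```

View pics/c5.png

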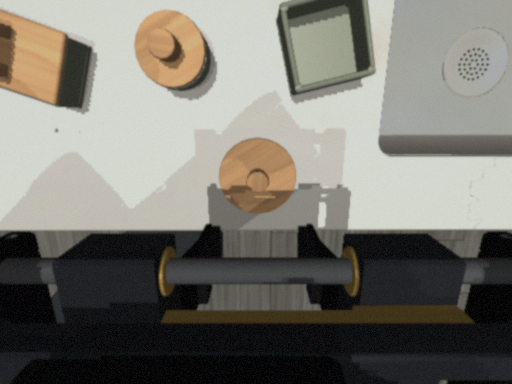

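The small lid at (172,50) is seated. The large lid is centred at (258,176).

Emit:
move_arm([
  {"hand": 4.8,"travel": [-0.1,-0.1,4],"twist": [0,0,0]},
  {"hand": 4.8,"travel": [0,0,4],"twist": [0,0,0]},
  {"hand": 4.8,"travel": [0,0,4],"twist": [0,0,0]},
  {"hand": 4.8,"travel": [0,0,2.5],"twist": [0,0,0]},
  {"hand": 4.8,"travel": [0,0,0.8],"twist": [0,0,0]},
])

```text
time: 15.43
position: [0.4177, -0.3405, 0.0539]
tool_rot: [1.0, 0.001, -0.002, -0.003]
ft_force: [0.3, 0.9, 0.4]
grip_width: 0.0484
grip_force: 0.0
```

Emit:
move_arm([
  {"hand": 4.8,"travel": [0,0,0.9],"twist": [0,0,0]},
  {"hand": 4.8,"travel": [0,0,1.1],"twist": [0,0,0]},
  {"hand": 4.8,"travel": [0,0,0],"twist": [0,0,0]},
  {"hand": 4.8,"travel": [0,0,0],"twist": [0,0,0]},
  {"hand": 4.8,"travel": [0,0,0],"twist": [0,0,0]},
])

```text
time: 15.85
position: [0.4189, -0.3445, 0.0392]
tool_rot: [1.0, 0.0, 0.001, 0.001]
ft_force: [-0.5, 0.7, 0.1]
grip_width: 0.0479
grip_force: 0.0
```

Emit:
move_arm([
  {"hand": 2,"travel": [0,0,0],"twist": [0,0,0]},
  {"hand": 2,"travel": [0,0,0],"twist": [0,0,0]},
  {"hand": 2,"travel": [0,0,0],"twist": [0,0,0]},
  {"hand": 2,"travel": [0,0,0],"twist": [0,0,0]},
  {"hand": 2,"travel": [0,0,0],"twist": [0,0,0]},
])

```text
time: 16.27
position: [0.4182, -0.344, 0.0384]
tool_rot: [1.0, -0.0, 0.0, 0.0]
ft_force: [0.4, -0.2, 2.8]
grip_width: 0.025
grip_force: 20.0
```

Emit:
move_arm([
  {"hand": 2,"travel": [0,0,0],"twist": [0,0,0]},
  {"hand": 2,"travel": [0,0,0],"twist": [0,0,0]},
])

```text
time: 16.43
position: [0.4182, -0.3439, 0.0384]
tool_rot: [1.0, -0.0, 0.0, 0.0]
ft_force: [-0.4, -0.4, 4.0]
grip_width: 0.0254
grip_force: 20.0
```

```bash
python3 s.py
```

```text
16.4333 [ 0.4182 -0.3439  0.0384] yaw -0.01 tilt [ 0.0002 -0.0003] [-0.89  0.73  1.78 -0.    0.63  0.68]
```

Emit:
move_arm([
  {"hand": 2,"travel": [0,0,-2.5],"twist": [0,0,0]},
  {"hand": 2,"travel": [0,0,-4],"twist": [0,0,0]},
  {"hand": 2,"travel": [0,0,-4],"twist": [0,0,0]},
  {"hand": 2,"travel": [0,0,-4],"twist": [0,0,0]},
  {"hand": 2,"travel": [0,0,-2.5],"twist": [0,0,0]},
])

```text
time: 16.85
position: [0.419, -0.3446, 0.2116]
tool_rot: [1.0, -0.0, 0.001, 0.002]
ft_force: [-0.3, -0.1, -0.6]
grip_width: 0.0255
grip_force: 20.0
```

Emit:
move_arm([
  {"hand": 2,"travel": [-0.2,-2.5,0],"twist": [0,0,0]},
  {"hand": 2,"travel": [-0.3,-3.6,0],"twist": [0,0,0]},
  {"hand": 2,"travel": [-0.3,-3.6,0],"twist": [0,0,0]},
  {"hand": 2,"travel": [-0.3,-3.6,0],"twist": [0,0,0]},
  {"hand": 2,"travel": [-0.3,-3.6,0],"twist": [0,0,0]},
])

```text
time: 17.27
position: [0.4035, -0.1732, 0.2079]
tool_rot: [1.0, -0.001, -0.0, -0.0]
ft_force: [0.8, -0.0, -1.2]
grip_width: 0.025
grip_force: 20.0
```

Emit:
move_arm([
  {"hand": 2,"travel": [0,-3.6,0],"twist": [0,0,0]},
  {"hand": 2,"travel": [0,-3.6,0],"twist": [0,0,0]},
  {"hand": 2,"travel": [0,-3.6,0],"twist": [0,0,0]},
  {"hand": 2,"travel": [0,-3.6,0],"twist": [0,0,0]},
  {"hand": 2,"travel": [0,-3.6,0],"twist": [0,0,0]},
])

```text
time: 17.68
position: [0.4036, 0.0069, 0.2079]
tool_rot: [1.0, -0.0, -0.0, -0.0]
ft_force: [1.2, 0.2, -0.3]
grip_width: 0.025
grip_force: 20.0
```

```bash
python3 s.py
```

```text
17.6833 [0.4036 0.0069 0.2079] yaw -0.05 tilt [-0.0003  0.0002] [-0.26  0.28  1.99  0.    0.87  1.31]
```

Emit:
move_arm([
  {"hand": 2,"travel": [0,-3.6,0],"twist": [0,0,0]},
  {"hand": 2,"travel": [0,-3.6,0],"twist": [0,0,0]},
  {"hand": 2,"travel": [0,-3.6,0],"twist": [0,0,0]},
  {"hand": 2,"travel": [0,-3.6,0],"twist": [0,0,0]},
  {"hand": 2,"travel": [0,-3.6,0],"twist": [0,0,0]},
])

```text
time: 18.1
position: [0.4036, 0.187, 0.2079]
tool_rot: [1.0, -0.0, -0.0, 0.0]
ft_force: [0.6, 0.0, -0.5]
grip_width: 0.0253
grip_force: 20.0
```

Emit:
move_arm([
  {"hand": 2,"travel": [0,-3.6,0],"twist": [0,0,0]},
  {"hand": 2,"travel": [0,-3.6,0],"twist": [0,0,0]},
  {"hand": 2,"travel": [0,-3.6,0],"twist": [0,0,0]},
  {"hand": 2,"travel": [0,-3.6,0],"twist": [0,0,0]},
  {"hand": 2,"travel": [0,-3.6,0],"twist": [0,0,0]},
])

```text
time: 18.52
position: [0.4035, 0.3669, 0.2076]
tool_rot: [1.0, 0.0, -0.0, 0.0]
ft_force: [1.2, -0.1, -1.5]
grip_width: 0.0254
grip_force: 20.0
```

Emit:
move_arm([
  {"hand": 2,"travel": [0,-2.3,0],"twist": [0,0,0]},
  {"hand": 2,"travel": [3.5,0,0],"twist": [0,0,0]},
  {"hand": 2,"travel": [0,0,0],"twist": [0,0,0]},
  {"hand": 2,"travel": [0,0,0],"twist": [0,0,0]},
  {"hand": 2,"travel": [0,0,0],"twist": [0,0,0]},
])

```text
time: 18.93
position: [0.4386, 0.3876, 0.2073]
tool_rot: [1.0, -0.0, -0.001, 0.001]
ft_force: [-0.0, 0.8, -0.7]
grip_width: 0.0254
grip_force: 20.0
```

```bash
python3 s.py; python3 snap.py c6
```

```text
18.9333 [0.4386 0.3876 0.2073] yaw -0.04 tilt [-0.0022 -0.0012] [0.53 0.51 1.56 0.   1.07 2.1 ]
```

View pics/c6.png

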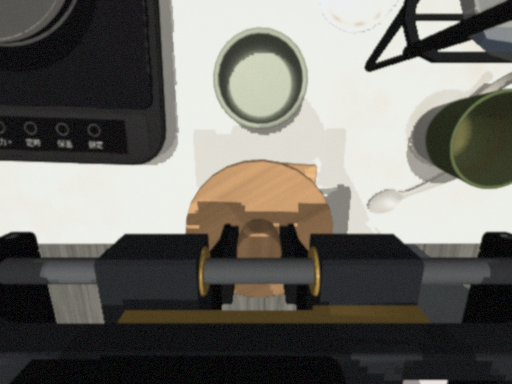

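The large pot is fully visible at about (260,77), well clear of the lid at (259,210), the stove and the mug.

```bash
python3 - <<'E'
import pickle; from h import *
c=pickle.load(open("c6.pkl","rb")); hsv=cv2.cvtColor(c["frame"],cv2.COLOR_RGB2HSV)
m=cv2.inRange(hsv,(20,25,10),(60,255,200)); m[140:]=0; m[:,:190]=0; m[:,330:]=0
k=max(cv2.findContours(m,cv2.RETR_EXTERNAL,cv2.CHAIN_APPROX_NONE)[0],key=cv2.contourArea)
print(cv2.boundingRect(k)); P=ray(c,k[:,0],.052); print("min",P.min(0),"max",P.max(0))
# far half of the outline is the rim: circle fit
F=P[P[:,0]>.545][:,:2]; A=np.c_[2*F,np.ones(len(F))]; s=np.linalg.lstsq(A,(F**2).sum(1),rcond=None)[0]; print("circle",s[:2],np.sqrt(s[2]+s[:2]@s[:2]))
for n,uv,z in(("lid far",(259,160),.19),("lid L",(187,222),.188),("lid R",(332,222),.188)): print(n,ray(c,[uv],z)[0].round(4))
E
```

```text
(214, 28, 94, 101)
min [0.49854824 0.33836892 0.052     ] max [0.59173506 0.43194564 0.052     ]
circle [0.54570916 0.38546895] 0.046204284706626984
lid far [0.4873 0.3869 0.19  ]
lid L [0.4473 0.4327 0.188 ]
lid R [0.4472 0.3404 0.188 ]
```

Emit:
move_arm([
  {"hand": 2,"travel": [3.5,0.1,0],"twist": [0,0,0]},
  {"hand": 2,"travel": [3.6,0,0],"twist": [0,0,0]},
  {"hand": 2,"travel": [3.5,0,0],"twist": [0,0,0]},
  {"hand": 2,"travel": [0,0,2.5],"twist": [0,0,0]},
  {"hand": 2,"travel": [0,0,3],"twist": [0,0,0]},
])

```text
time: 19.4
position: [0.5493, 0.3872, 0.1553]
tool_rot: [1.0, -0.001, 0.004, -0.002]
ft_force: [-0.6, 0.3, -1.3]
grip_width: 0.0249
grip_force: 20.0
```

Emit:
move_arm([
  {"hand": 2,"travel": [0,0,1.5],"twist": [0,0,0]},
  {"hand": 2,"travel": [0,0,0],"twist": [0,0,0]},
  {"hand": 2,"travel": [0,0,0],"twist": [0,0,0]},
  {"hand": 2,"travel": [0,0,0],"twist": [0,0,0]},
  {"hand": 2,"travel": [0,0,0],"twist": [0,0,0]},
])

```text
time: 19.82
position: [0.5462, 0.3877, 0.1401]
tool_rot: [1.0, -0.0, 0.002, -0.001]
ft_force: [-0.1, -0.0, -0.2]
grip_width: 0.0253
grip_force: 20.0
```

```bash
python3 s.py
```

```text
19.8167 [0.5462 0.3877 0.1401] yaw -0.0 tilt [0.0032 0.0016] [0.45 0.7  1.4  0.   1.05 2.02]
```

Down 5.5 cm to 8.5 cm with a small sideways trim, then slowly.

Emit:
move_arm([
  {"hand": 2,"travel": [-0.1,0.2,2.2],"twist": [0,0,0]},
  {"hand": 2,"travel": [0,0,2],"twist": [0,0,0]},
  {"hand": 2,"travel": [0,0,1.2],"twist": [0,0,0]},
  {"hand": 2,"travel": [0,0,0],"twist": [0,0,0]},
  {"hand": 2,"travel": [0,0,0],"twist": [0,0,0]},
])

```text
time: 20.23
position: [0.5444, 0.3853, 0.0844]
tool_rot: [1.0, -0.0, 0.0, -0.0]
ft_force: [-0.2, -0.7, -0.8]
grip_width: 0.025
grip_force: 20.0
```

Emit:
move_arm([
  {"hand": 2,"travel": [0,0,0.2],"twist": [0,0,0]},
  {"hand": 2,"travel": [0,0,0.2],"twist": [0,0,0]},
  {"hand": 2,"travel": [0,0,0.1],"twist": [0,0,0]},
  {"hand": 2,"travel": [0,0,0],"twist": [0,0,0]},
  {"hand": 2,"travel": [0,0,0],"twist": [0,0,0]},
])

```text
time: 20.65
position: [0.5445, 0.3853, 0.0794]
tool_rot: [1.0, -0.0, 0.0, -0.0]
ft_force: [0.3, 0.4, -0.7]
grip_width: 0.0252
grip_force: 20.0
```

```bash
python3 s.py
```

```text
20.65 [0.5445 0.3853 0.0794] yaw -0.01 tilt [0.0006 0.0003] [0.45 0.77 1.43 0.   0.93 2.02]
```

Emit:
move_arm([
  {"hand": 2,"travel": [0,0,0.1],"twist": [0,0,0]},
  {"hand": 2,"travel": [0,0,0],"twist": [0,0,0]},
  {"hand": 2,"travel": [0,0,0],"twist": [0,0,0]},
])

```text
time: 20.9
position: [0.5446, 0.3853, 0.0785]
tool_rot: [1.0, -0.0, 0.0, -0.0]
ft_force: [-0.3, 0.7, 0.3]
grip_width: 0.0252
grip_force: 20.0
```

Emit:
move_arm([
  {"hand": 2,"travel": [0,0,0.05],"twist": [0,0,0]},
  {"hand": 2,"travel": [0,0,0],"twist": [0,0,0]},
])

```text
time: 21.07
position: [0.5446, 0.3853, 0.0784]
tool_rot: [1.0, -0.0, 0.0, -0.0]
ft_force: [-0.7, -0.3, 5.1]
grip_width: 0.0251
grip_force: 20.0
```

Seated, with light contact at 0.0784. Release, then view the square lid.

Emit:
move_arm([
  {"hand": 4.5,"travel": [0,0,0],"twist": [0,0,0]},
  {"hand": 4.5,"travel": [0,0,0],"twist": [0,0,0]},
  {"hand": 4.5,"travel": [0,0,0],"twist": [0,0,0]},
  {"hand": 4.5,"travel": [0,0,0],"twist": [0,0,0]},
  {"hand": 4.5,"travel": [0,0,-2],"twist": [0,0,0]},
])

```text
time: 21.48
position: [0.5414, 0.3836, 0.0934]
tool_rot: [1.0, -0.0, -0.004, 0.002]
ft_force: [-0.9, -0.7, -0.3]
grip_width: 0.0436
grip_force: 0.0
```

Emit:
move_arm([
  {"hand": 4.5,"travel": [0,0,-4],"twist": [0,0,0]},
  {"hand": 4.5,"travel": [0,0,-4],"twist": [0,0,0]},
  {"hand": 4.5,"travel": [0,0,-3],"twist": [0,0,0]},
  {"hand": 4.5,"travel": [-3.1,0.6,0],"twist": [0,0,0]},
  {"hand": 4.5,"travel": [-3.1,0.6,0],"twist": [0,0,0]},
])

```text
time: 21.9
position: [0.4848, 0.374, 0.2103]
tool_rot: [1.0, -0.001, 0.004, -0.002]
ft_force: [0.1, 0.2, -0.6]
grip_width: 0.0448
grip_force: 0.0
```

Emit:
move_arm([
  {"hand": 4.5,"travel": [-3.1,0.6,0],"twist": [0,0,0]},
  {"hand": 4.5,"travel": [-3.1,0.6,0],"twist": [0,0,0]},
  {"hand": 4.5,"travel": [0,0,0],"twist": [0,0,0]},
  {"hand": 4.5,"travel": [0,0,0],"twist": [0,0,0]},
  {"hand": 4.5,"travel": [0,0,0],"twist": [0,0,0]},
])

```text
time: 22.32
position: [0.4213, 0.3617, 0.2079]
tool_rot: [1.0, 0.0, 0.001, -0.0]
ft_force: [0.0, 0.1, -0.6]
grip_width: 0.0452
grip_force: 0.0
```

```bash
python3 s.py; python3 snap.py c7; python3 lids.py c7
```

```text
22.3167 [0.4213 0.3617 0.2079] yaw 0.0 tilt [0.002  0.0009] [ 0.51  0.47  1.64 -0.    1.03  2.08]
(225, 147, 71, 69) [414.8 360.9] [82.5 82.6] 86.0
(186, 6, 98, 107) [551.5 388.1] [106.2 107.1] 85.9
22.3667 [0.4219 0.3618 0.2078] yaw -0.02 tilt [0.0021 0.001 ]
```

View pics/c7.png

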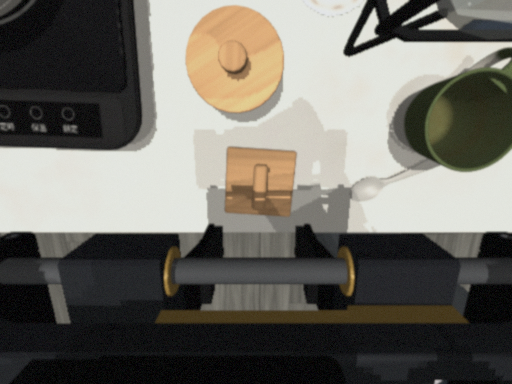

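The large lid at (235,58) is seated. The square lid is at (260,181) with yaw -4°, and its sides are clear of the teaspoon.

Emit:
move_arm([
  {"hand": 4.5,"travel": [-0.7,0.1,2.5],"twist": [0,0,4]},
  {"hand": 4.5,"travel": [0,0,4],"twist": [0,0,0]},
  {"hand": 4.5,"travel": [0,0,4],"twist": [0,0,0]},
  {"hand": 4.5,"travel": [0,0,2],"twist": [0,0,0]},
  {"hand": 4.5,"travel": [0,0,0],"twist": [0,0,0]},
])

```text
time: 22.78
position: [0.412, 0.3587, 0.0778]
tool_rot: [0.999, -0.036, -0.004, 0.002]
ft_force: [-0.7, 0.8, -0.2]
grip_width: 0.0452
grip_force: 0.0
```

Emit:
move_arm([
  {"hand": 4.5,"travel": [0,0,0],"twist": [0,0,0]},
  {"hand": 4.5,"travel": [0,0,0],"twist": [0,0,0]},
  {"hand": 4.5,"travel": [0,0,0],"twist": [0,0,0]},
])

```text
time: 23.03
position: [0.4152, 0.3611, 0.0842]
tool_rot: [0.999, -0.035, 0.002, -0.001]
ft_force: [1.5, 1.0, -0.7]
grip_width: 0.0452
grip_force: 0.0
```

```bash
python3 s.py
```

```text
23.0333 [0.4152 0.3611 0.0842] yaw -4.03 tilt [0.0038 0.0022] [0.51 0.65 1.75 0.   0.74 2.15]
```

Emit:
move_arm([
  {"hand": 4.5,"travel": [0,0,2],"twist": [0,0,0]},
  {"hand": 4.5,"travel": [0,0,1.8],"twist": [0,0,0]},
  {"hand": 4.5,"travel": [0,0,0.7],"twist": [0,0,0]},
  {"hand": 4.5,"travel": [0,0,0],"twist": [0,0,0]},
  {"hand": 4.5,"travel": [0,0,0],"twist": [0,0,0]},
])

```text
time: 23.45
position: [0.4139, 0.3606, 0.0385]
tool_rot: [0.999, -0.035, 0.001, -0.0]
ft_force: [-0.7, -0.0, -0.0]
grip_width: 0.0448
grip_force: 0.0
```

Emit:
move_arm([
  {"hand": 1,"travel": [0,0,0],"twist": [0,0,0]},
  {"hand": 1,"travel": [0,0,0],"twist": [0,0,0]},
  {"hand": 1,"travel": [0,0,0],"twist": [0,0,0]},
  {"hand": 1,"travel": [0,0,0],"twist": [0,0,0]},
  {"hand": 1,"travel": [0,0,0],"twist": [0,0,0]},
])

```text
time: 23.87
position: [0.4135, 0.3603, 0.038]
tool_rot: [0.999, -0.035, 0.0, -0.0]
ft_force: [-0.1, 0.2, -1.1]
grip_width: 0.0194
grip_force: 0.0
```

Emit:
move_arm([
  {"hand": 1,"travel": [0,0,0],"twist": [0,0,0]},
  {"hand": 1,"travel": [0,0,0],"twist": [0,0,0]},
  {"hand": 1,"travel": [0,0,0],"twist": [0,0,0]},
  {"hand": 1,"travel": [0,0,0],"twist": [0,0,0]},
])

```text
time: 24.2
position: [0.4134, 0.3603, 0.0378]
tool_rot: [0.999, -0.035, 0.0, -0.0]
ft_force: [-0.7, 0.5, 3.4]
grip_width: 0.0156
grip_force: 20.0
```

```bash
python3 s.py
```

```text
24.2 [0.4134 0.3603 0.0378] yaw -4.01 tilt [0.0004 0.0003] [0.51 0.73 1.77 0.   0.64 2.15]
```

Emit:
move_arm([
  {"hand": 1,"travel": [0,0,-2.5],"twist": [0,0,0]},
  {"hand": 1,"travel": [0,0,-4],"twist": [0,0,0]},
  {"hand": 1,"travel": [0,0,-4],"twist": [0,0,0]},
  {"hand": 1,"travel": [0,0,-4],"twist": [0,0,0]},
  {"hand": 1,"travel": [0,0,-2.5],"twist": [0,0,-4]},
])

```text
time: 24.62
position: [0.4142, 0.3607, 0.211]
tool_rot: [1.0, 0.001, 0.002, -0.001]
ft_force: [-0.0, 0.2, -1.3]
grip_width: 0.0157
grip_force: 20.0
```

Emit:
move_arm([
  {"hand": 1,"travel": [-0.2,2.5,0],"twist": [0,0,0]},
  {"hand": 1,"travel": [-0.3,3.6,0],"twist": [0,0,0]},
  {"hand": 1,"travel": [-0.3,3.6,0],"twist": [0,0,0]},
  {"hand": 1,"travel": [-0.3,3.6,0],"twist": [0,0,0]},
  {"hand": 1,"travel": [-0.1,3.6,0],"twist": [0,0,0]},
])

```text
time: 25.03
position: [0.3998, 0.1898, 0.2073]
tool_rot: [1.0, 0.001, -0.001, 0.0]
ft_force: [1.1, -0.3, -0.5]
grip_width: 0.0156
grip_force: 20.0
```

Emit:
move_arm([
  {"hand": 1,"travel": [0,3.6,0],"twist": [0,0,0]},
  {"hand": 1,"travel": [0,3.6,0],"twist": [0,0,0]},
  {"hand": 1,"travel": [0,3.6,0],"twist": [0,0,0]},
  {"hand": 1,"travel": [0,3.6,0],"twist": [0,0,0]},
  {"hand": 1,"travel": [0,3.6,0],"twist": [0,0,0]},
])

```text
time: 25.45
position: [0.4005, 0.0097, 0.2074]
tool_rot: [1.0, 0.0, -0.0, -0.0]
ft_force: [1.1, -0.3, -0.3]
grip_width: 0.0158
grip_force: 20.0
```

Emit:
move_arm([
  {"hand": 1,"travel": [0,3.6,0],"twist": [0,0,0]},
  {"hand": 1,"travel": [0,3.6,0],"twist": [0,0,0]},
  {"hand": 1,"travel": [0,3.6,0],"twist": [0,0,0]},
  {"hand": 1,"travel": [0,3.6,0],"twist": [0,0,0]},
  {"hand": 1,"travel": [0,3.6,0],"twist": [0,0,0]},
])

```text
time: 25.87
position: [0.4004, -0.1704, 0.2073]
tool_rot: [1.0, -0.0, -0.0, -0.0]
ft_force: [0.2, 1.2, -0.7]
grip_width: 0.016
grip_force: 20.0
```

```bash
python3 s.py
```

```text
25.8667 [ 0.4004 -0.1704  0.2073] yaw -0.04 tilt [-0.0007  0.0007] [-0.66  0.32  1.92  0.    0.9   0.91]
```

Emit:
move_arm([
  {"hand": 1,"travel": [0.8,3.5,0],"twist": [0,0,0]},
  {"hand": 1,"travel": [0.8,3.5,0],"twist": [0,0,0]},
  {"hand": 1,"travel": [0.8,3.5,0],"twist": [0,0,0]},
  {"hand": 1,"travel": [0.8,3.5,0],"twist": [0,0,0]},
  {"hand": 1,"travel": [0.8,3.5,0],"twist": [0,0,0]},
])

```text
time: 26.28
position: [0.4408, -0.3452, 0.2069]
tool_rot: [1.0, -0.0, -0.001, -0.001]
ft_force: [1.1, 0.1, -0.9]
grip_width: 0.0158
grip_force: 20.0
```

Emit:
move_arm([
  {"hand": 1,"travel": [0.8,3.5,0],"twist": [0,0,0]},
  {"hand": 1,"travel": [0.8,3.3,0],"twist": [0,0,0]},
  {"hand": 1,"travel": [0,0,0],"twist": [0,0,-6.5]},
  {"hand": 1,"travel": [0,0,0],"twist": [0,0,-6.5]},
  {"hand": 1,"travel": [0,0,0],"twist": [0,0,0]},
])

```text
time: 26.7
position: [0.4565, -0.412, 0.2063]
tool_rot: [0.994, 0.114, -0.001, -0.001]
ft_force: [0.4, -0.2, -0.3]
grip_width: 0.016
grip_force: 20.0
```

Emit:
move_arm([
  {"hand": 1,"travel": [0,0,0],"twist": [0,0,0]},
  {"hand": 1,"travel": [0,0,0],"twist": [0,0,0]},
  {"hand": 1,"travel": [0,0,0],"twist": [0,0,0]},
])

```text
time: 26.95
position: [0.4571, -0.4112, 0.2074]
tool_rot: [0.994, 0.113, -0.0, -0.0]
ft_force: [-0.1, -0.4, -1.8]
grip_width: 0.0158
grip_force: 20.0
```

```bash
python3 s.py; python3 snap.py c8; python3 - <<'E'
import pickle; from h import *
c=pickle.load(open("c8.pkl","rb")); hsv=cv2.cvtColor(c["frame"],cv2.COLOR_RGB2HSV)
m=cv2.inRange(hsv,(20,25,10),(60,255,200)); m[200:]=0
for k in cv2.findContours(m,cv2.RETR_EXTERNAL,cv2.CHAIN_APPROX_NONE)[0]:
    if cv2.contourArea(k)<800: continue
    P=ray(c,k[:,0],.05)[:,:2]*1000; r=cv2.minAreaRect(P.astype(np.float32)); print(cv2.boundingRect(k),np.round(r[0],1),np.round(r[1],1),r[2]); print(cv2.boxPoints(r).round(1).tolist())
E
```

```text
26.95 [ 0.4571 -0.4112  0.2074] yaw 12.93 tilt [-0.0003  0.0004] [-0.91  0.55  1.49 -0.    1.11  0.43]
(245, 38, 84, 89) [ 564.5 -415.4] [83.3 83.1] 13.190468788146973
[[514.5, -384.5], [533.4000244140625, -465.3999938964844], [614.5999755859375, -446.3999938964844], [595.5999755859375, -365.5]]
(3, 0, 53, 86) [ 539.2 -160.9] [45.  74.2] 85.11363220214844
[[500.29998779296875, -180.10000610351562], [574.2000122070312, -186.5], [578.0, -141.60000610351562], [504.1000061035156, -135.3000030517578]]
```

View pics/c8.png

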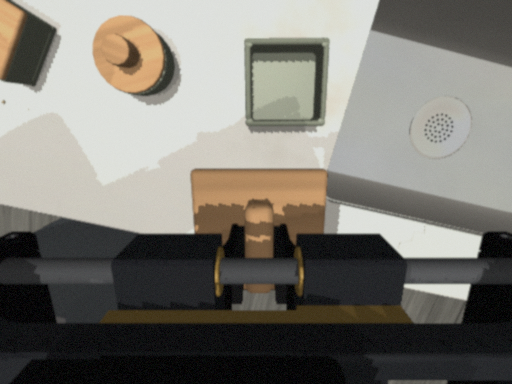

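The square pot at (286,82) and the held lid (columns 192 to 327) line up in yaw. It needs 10.2 cm forward and 2.8 cm sideways in tool axes.

Emit:
move_arm([
  {"hand": 1,"travel": [3.4,0.9,0],"twist": [0,0,0]},
  {"hand": 1,"travel": [3.4,0.9,0],"twist": [0,0,0]},
  {"hand": 1,"travel": [3.4,1,0],"twist": [0,0,0]},
  {"hand": 1,"travel": [0,0,2.5],"twist": [0,0,0]},
  {"hand": 1,"travel": [0,0,3],"twist": [0,0,0]},
])

```text
time: 27.42
position: [0.5672, -0.4175, 0.1553]
tool_rot: [0.993, 0.114, 0.003, 0.004]
ft_force: [-1.6, 0.1, -2.1]
grip_width: 0.0157
grip_force: 20.0
```

Emit:
move_arm([
  {"hand": 1,"travel": [0,0,1.5],"twist": [0,0,0]},
  {"hand": 1,"travel": [0,0,0],"twist": [0,0,0]},
  {"hand": 1,"travel": [0,0,0],"twist": [0,0,0]},
  {"hand": 1,"travel": [0,0,0],"twist": [0,0,0]},
  {"hand": 1,"travel": [0,0,0],"twist": [0,0,0]},
])

```text
time: 27.83
position: [0.5638, -0.4172, 0.1398]
tool_rot: [0.994, 0.113, 0.001, 0.002]
ft_force: [0.2, 0.4, 0.0]
grip_width: 0.0154
grip_force: 20.0
```

```bash
python3 s.py
```

```text
27.8333 [ 0.5638 -0.4172  0.1398] yaw 12.97 tilt [ 0.0029 -0.0029] [-0.8   0.73  1.31  0.    1.1   0.55]
```

Emit:
move_arm([
  {"hand": 1,"travel": [0,0,2.2],"twist": [0,0,0]},
  {"hand": 1,"travel": [0,0,2],"twist": [0,0,0]},
  {"hand": 1,"travel": [0,0,1.4],"twist": [0,0,0]},
  {"hand": 1,"travel": [0,0,0],"twist": [0,0,0]},
  {"hand": 1,"travel": [0,0,0],"twist": [0,0,0]},
])

```text
time: 28.25
position: [0.5627, -0.4162, 0.0816]
tool_rot: [0.994, 0.113, -0.0, -0.0]
ft_force: [0.3, 0.2, -0.4]
grip_width: 0.0158
grip_force: 20.0
```

Emit:
move_arm([
  {"hand": 1,"travel": [0,0,0.2],"twist": [0,0,0]},
  {"hand": 1,"travel": [0,0,0.2],"twist": [0,0,0]},
  {"hand": 1,"travel": [0,0,0.1],"twist": [0,0,0]},
  {"hand": 1,"travel": [0,0,0],"twist": [0,0,0]},
  {"hand": 1,"travel": [0,0,0],"twist": [0,0,0]},
])

```text
time: 28.67
position: [0.563, -0.4163, 0.077]
tool_rot: [0.994, 0.113, 0.0, 0.0]
ft_force: [-0.1, -0.6, -0.7]
grip_width: 0.0158
grip_force: 20.0
```

```bash
python3 s.py
```

```text
28.6667 [ 0.563  -0.4163  0.077 ] yaw 12.99 tilt [ 0.0005 -0.0004] [-0.8   0.81  1.34  0.    0.99  0.55]
```

Emit:
move_arm([
  {"hand": 1,"travel": [0,0,0.1],"twist": [0,0,0]},
  {"hand": 1,"travel": [0,0,0],"twist": [0,0,0]},
  {"hand": 1,"travel": [0,0,0],"twist": [0,0,0]},
])

```text
time: 28.92
position: [0.5631, -0.4164, 0.0759]
tool_rot: [0.994, 0.113, 0.0, 0.0]
ft_force: [-0.2, 0.3, 0.6]
grip_width: 0.0157
grip_force: 20.0
```

Emit:
move_arm([
  {"hand": 1,"travel": [0,0,0.05],"twist": [0,0,0]},
  {"hand": 1,"travel": [0,0,0],"twist": [0,0,0]},
])

```text
time: 29.08
position: [0.5631, -0.4164, 0.0758]
tool_rot: [0.994, 0.113, 0.0, 0.0]
ft_force: [-0.9, 0.4, 3.9]
grip_width: 0.0157
grip_force: 20.0
```

Seated at the expected 0.0758. Release, rise, back off and look from the top and wrist.

Emit:
move_arm([
  {"hand": 4.5,"travel": [0,0,0],"twist": [0,0,0]},
  {"hand": 4.5,"travel": [0,0,0],"twist": [0,0,0]},
  {"hand": 4.5,"travel": [0,0,0],"twist": [0,0,0]},
  {"hand": 4.5,"travel": [0,0,0],"twist": [0,0,0]},
  {"hand": 4.5,"travel": [0,0,-2],"twist": [0,0,0]},
])

```text
time: 29.5
position: [0.5604, -0.4138, 0.0907]
tool_rot: [0.994, 0.113, -0.003, -0.004]
ft_force: [-1.6, 0.4, -0.7]
grip_width: 0.0404
grip_force: 0.0
```

Emit:
move_arm([
  {"hand": 4.5,"travel": [0,0,-4],"twist": [0,0,0]},
  {"hand": 4.5,"travel": [0,0,-4],"twist": [0,0,0]},
  {"hand": 4.5,"travel": [0,0,-4],"twist": [0,0,0]},
  {"hand": 4.5,"travel": [-4,0,0],"twist": [0,0,0]},
  {"hand": 4.5,"travel": [-4,0,0],"twist": [0,0,0]},
])

```text
time: 29.92
position: [0.4873, -0.4355, 0.2189]
tool_rot: [0.993, 0.115, 0.003, 0.004]
ft_force: [-2.4, -1.2, 0.0]
grip_width: 0.0449
grip_force: 0.0
```

Emit:
move_arm([
  {"hand": 4.5,"travel": [-3.5,0,0],"twist": [0,0,0]},
  {"hand": 4.5,"travel": [-2,0,0],"twist": [0,0,0]},
  {"hand": 4.5,"travel": [0,0,0],"twist": [0,0,0]},
  {"hand": 4.5,"travel": [0,0,0],"twist": [0,0,0]},
  {"hand": 4.5,"travel": [0,0,0],"twist": [0,0,0]},
])

```text
time: 30.33
position: [0.4319, -0.4466, 0.2151]
tool_rot: [0.994, 0.113, 0.0, 0.0]
ft_force: [0.4, 0.9, 0.8]
grip_width: 0.0451
grip_force: 0.0
```

```bash
python3 - <<'E'
from rig import robot; from h import *
o,w=wrist(robot); t=robot.camera("top"); print(o["time"],o["ft_force"],o["grip_force"])
a=cv2.resize(t["frame"][135:235,70:420],None,fx=2,fy=2); b=w["frame"][:230]
b=cv2.copyMakeBorder(b,0,0,0,a.shape[1]-b.shape[1],cv2.BORDER_CONSTANT)
cv2.imwrite("pics/end.png",np.vstack([a,b])[:,:,::-1])
hsv=cv2.cvtColor(t["frame"],cv2.COLOR_RGB2HSV); m=cv2.inRange(hsv,(8,90,60),(22,255,255)); m[:140]=0;m[205:]=0
for k in cv2.findContours(m,cv2.RETR_EXTERNAL,cv2.CHAIN_APPROX_NONE)[0]:
    if cv2.contourArea(k)<150: continue
    r=cv2.minAreaRect((ray(t,k[:,0],.055)[:,:2]*1000).astype(np.float32)); print(np.round(r[0],1),np.round(r[1],1),round(r[2],1))
E
```

```text
30.3333 [0.42046373 0.85511475 0.79157757] 0.0
[544.9 384.5] [94.3 88.8] 58.6
[ 562.8 -247.1] [39.8 67.3] 31.8
[552.3 -88.4] [107.7  68.6] 70.4
[ 562.2 -413.3] [82.  83.4] 13.2
```

View pics/end.png

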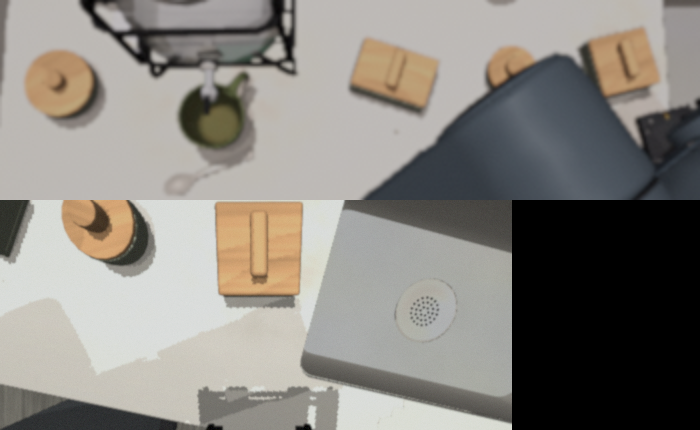

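All four lids are on, level and centred within 2–3 mm where measured. The small lid is partly hidden behind the arm here, but looked seated in earlier views. The mug and spoon have not moved, so I'm handing in.

```bash
python3 -c "
from rig import robot
print(robot.hand_in())"
```

```text
the job is handed in; nothing more can be done
None
```

I put all four lids on their pots and handed the job in at about 30 s; the mug and teaspoon looked undisturbed in the last picture, and hand-in returned no verdict.

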